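Add the brass slotted weight to the wire-straightening hanger

TASK

The hanger for straightening silver wire already carries one dark steel slotted weight; now add the brass weight that has a slot, not the closed brass collar or the little steel weight. Lay it flat on top of the steel weight with the hanger's rod standing in its slot, and its slot facing the opposite way from the slot below, so that neither weight can slide off. Lower it on rather than dropping it, and leave the steel weight in its place.

Things in the scene. Friction and masses are not known exactly. Their poses are not given: they have to be found in the camera images.
- brass_mid (a point): Centre, half-way up, of the loose brass slotted weight: disc 64 mm across, 14 mm thick, about 230 g, flat on the bench at first. Slot 22 mm wide, from the rim to 11 mm past the centre; x points from the centre out of the open slot, z up; pinch the rim on the sides along y. Look-alikes nearby: brass collar, same size, round 24 mm hole, no slot; steel slotted weight only 44 mm across.
- brass_mouth (a point): The mouth of the brass weight's slot: 32 mm from its centre along its x, half-way up.
- steel_mid (a point): Centre, half-way up, of the loose dark steel slotted weight that already lies on the hanger's pan, the same size and shape as the brass one (64 mm across, 14 mm thick, slot 22 mm wide). x points from the centre out along its open slot, z is up.
- rod (a point): Weight hanger, fixed on the bench: wooden block 85 mm square, 26 mm high, then a white pan 54 mm across, 4 mm thick, and an upright rod 6 mm thick. This point: rod's axis at the pan's top, 30 mm above the bench; z up. The rod ends in an eye 10 mm wide, top 49 mm above this point. The steel weight fills 0 to 14 mm above this point; the brass one belongs at 14 to 28 mm (centre 21 mm).
Mind the look-alikes: they are no part of the job. What is shaped like the part that bears brass_mid but purple is not meant.

How it is judged:
By the outcome, as a careful person would: the job done as asked, in the order asked, and still so for the second after the job is handed in, with the robot touching nothing.
It also fails if it takes over 32 s, if anything falls off the work surface, if the arm or the gripper's body presses on something with over 40 N, if the wrist force passes 120 N, or if a joint passes its speed limit or range.

ROBOT

A 6-joint arm with a two-finger parallel gripper is mounted at the origin on the work surface. World frame = base frame: x ahead of the robot, y to its left, z up, the work surface at z = 0. Lengths are in m, angles in rad, forces in N, time in s.
With the tool pointing down it reaches from about 0.35 to 0.85 m from the base axis. Payload 8.1 kg.
Tool frame: the origin (TCP) lies at the very end of the fingers, on their centre line; the grasp point (between the pads) lies 19 mm behind it; z points along the fingers, y is the line along which they close (so a half turn about z gives the same grasp; the last joint's range is limited). The gripper opens to 93 mm and grips with 3 to 60 N. Pads are 15 mm wide; open, the fingers measure 128 mm over their backs; the gripper's body (75 mm by 188 mm) begins 65 mm behind the grasp point.
Start: joints at [1.042, 0.13, 1.488, -0, 1.523, -0.085], TCP at [0.258, 0.542, 0.219] pointing down, gripper open.
Joint ranges: [-2.96, 2.96], [-0.89, 2.26], [0.02, 2.5], [-1.34, 4.48], [0, 2.73], [-2.66, 2.66]. Speed limits (rad/s): [2.39, 2.39, 2.79, 3.14, 3.14, 3.14].

INTERFACE

Orientations are given as a rotation vector (axis times angle).
In Python, from plant import robot gives the robot as it stands. The module is installed in compiled form; this text tells all that it offers.
- The arm moves only by the tool play_rows, never from a script. Its argument "increments" is text: rows parted by semicolons, each of 5 numbers parted by spaces: the shift along the tool's x, y, z in mm, then the turn about the tool's z in degrees, then the closure, from -1 (fully open) to 1 (shut). In form: dx dy dz yaw claw; .... A call has 1 to 20 rows; each row is the pose to reach, as a shift and turn from the pose commanded when the call began, along the tool's axes at that moment; what a row does not reach only later rows make up. A row lasts 1/10 s, in which the tool goes at most 50 mm and 8.59 degrees, less where a joint would pass 70% of its speed; a pose out of reach is approached as far as the arm can. A call with a gripper value outside its range is refused whole. The fingers move at their own pace and stop on an object; "force" is the grip in N (left out, the last holds). Time passes only in rows, so rows that repeat a pose let the fingers close. It gives the time, the measured TCP pose, the force, the opening and the grip force at its end, in the units of the state.
- robot.read_state(): the state, without advancing time (a new reading comes with each control period).
- robot.read_camera(name): name is "side" or "top" or "wrist"; returns the picture (384x512x3 uint8, blue, green, red); there is no depth.
- robot.calibration(name): a dict with "vertical_fov" (degrees; the focal length in pixels is half the picture's height over the tangent of half this angle, whatever the lens; pixels are square), "cx", "cy" (the principal point, pixels), "rvec" (rotation vector, rad) and "tvec" (3), from world to camera coordinates, as OpenCV has them. Camera axes: x right, y down, z forward; pixel columns grow to the right and rows downward; lengths in m; the calibration is good to about 2 mm. A picture is of the moment at which its call begins: read the wrist's pose just before it. calibration takes no time and is no camera call; for the wrist camera it gives the pose at the moment of the call.
- robot.close_job(): hands the job in; it is judged then, once.
Trained networks look in the newest picture that a camera, given by its name, has taken for a name from the list of things; names that differ only in an ending like _2 or _b are one class to them, and where a whole thing is asked for, a point or a joint stands for the part that bears it (a point fixed in the world has none). Each returns a list of dicts, best first, with "conf" (0 to 1); they miss things now and then, are a little off and sometimes report something else, mostly with a low value. They report only what shows in the picture. A call takes as long as a camera call. They do not tell look-alikes from the thing itself.
- robot.recognise(camera, query): "centre" ([x, y, z] in m, in world coordinates, good to about 4 mm: the middle of the surface that is visible of it).
- robot.regions_of(camera, query): "pixels" (384x512 bool, what is visible of it).
- robot.landmark_of(camera, query): "centre" ([x, y, z] in m, in world coordinates, good to about 4 mm: a listed point, or the origin of a listed thing).
The state is a dict: "t": time; "q": joint angles; "dq": joint speeds; "joint_torque": joint torques, N m; "tool_pos": TCP position; "orientation": TCP orientation; "force": force on the tool from outside, world axes, zero at the start; "wrist_torque": the same for the moment, N m; "opening": finger opening in m; "gripper_force": force on a finger pad.
Only numpy, scipy, OpenCV 4.12 (cv2) and the standard library are available. Lean on these libraries where they do the work, as an engineer would, in place of code of your own. Each camera call takes 0.05 s, during which the arm holds its last target. There are 200 camera calls.

## Working session

There is one attempt and no reset: what is moved stays moved. The work goes in short steps, Python scripts to look and compute and a tool call to move; the robot and the scene stay as the last step left them, time stands still between calls to the robot, and variables do not carry over. Pictures are saved under pics/ and viewed, at most 10 in all, crops included, and the job is handed in when it is done.

Besides the shell and the picture viewer there is one more tool, called after "Call:" by a JSON object that holds its "api" and its "payload", one argument or row to a line. play_rows: Moves the arm, as the interface text tells. Its arguments: {"type":"object","properties":{"increments":{"type":"string"},"force":{"type":"number"}},"required":["increments"]}

```bash
mkdir -p pics; cat > h.py <<'E'
import numpy as np, cv2
from plant import robot
def cal(n):
    c=robot.calibration(n); R=cv2.Rodrigues(np.array(c["rvec"],float))[0]; t=np.array(c["tvec"],float).ravel()
    f=192/np.tan(np.radians(c["vertical_fov"])/2); return f,c["cx"],c["cy"],R,t
def px(n,P):
    f,cx,cy,R,t=cal(n); p=R@np.array(P)+t; return np.array([f*p[0]/p[2]+cx,f*p[1]/p[2]+cy])
def back(n,u,v,z):
    f,cx,cy,R,t=cal(n); d=R.T@np.array([(u-cx)/f,(v-cy)/f,1]); o=-R.T@t; return o+d*(z-o[2])/d[2]
E
python3 - <<'E'
from h import *
a=robot.read_camera("top");b=robot.read_camera("side")
cv2.imwrite("pics/top.png",a);cv2.imwrite("pics/side.png",b)
for c in("top","side"):
  for q in("brass_mid","brass_mouth","steel_mid","rod"):
    for r in robot.landmark_of(c,q)[:4]: print(c,q,np.round(r["centre"],3),round(r["conf"],2),px(c,r["centre"]).round())
s=robot.read_state();print(s["t"],s["tool_pos"],s["orientation"],s["opening"])
E
```

```text
top brass_mid [ 0.456 -0.032  0.002] 0.92 [280. 230.]
top brass_mid [0.534 0.051 0.005] 0.7 [244. 196.]
top brass_mouth [ 0.489 -0.027  0.008] 0.64 [278. 215.]
top brass_mouth [0.538 0.087 0.009] 0.59 [228. 193.]
top steel_mid [ 0.49  -0.029  0.011] 0.73 [278. 215.]
top steel_mid [0.536 0.221 0.035] 0.58 [167. 193.]
top rod [0.532 0.221 0.032] 0.7 [168. 195.]
side brass_mid [ 0.461 -0.038  0.008] 0.82 [310. 193.]
side brass_mid [0.536 0.05  0.004] 0.69 [263. 225.]
side steel_mid [0.532 0.218 0.037] 0.76 [246. 305.]
side rod [0.529 0.221 0.025] 0.81 [247. 311.]
0.5 [0.25759592 0.5418898  0.21861053] [ 6.91398533e-01  3.06456382e+00 -3.77759104e-05] 0.09286661269559666
```

View pics/top.png

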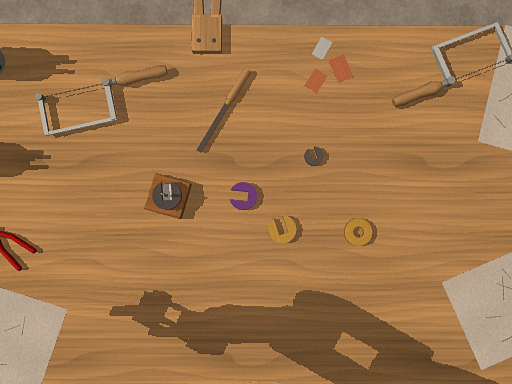

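View pics/side.png

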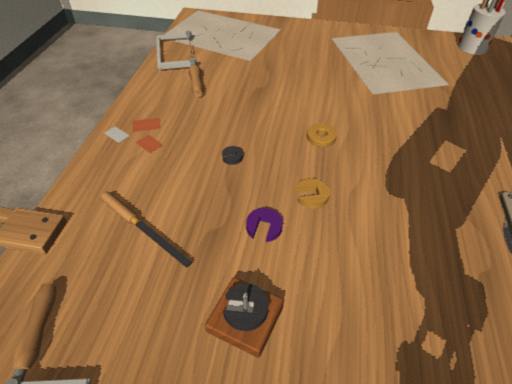

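Both pictures show the same things. Candidates in the top picture:
- Brass slotted weight: (283,230), the one I choose.
- Closed brass collar: (359,232).
- Purple slotted weight: (244,196).
- Small steel weight: (315,156).
- Steel weight on the hanger: (167,195).

Next, one close crop to check the choice, and the start of the measurements.

```bash
python3 - <<'E'
from h import *
a=cv2.imread("pics/top.png");b=cv2.imread("pics/side.png")
r=lambda im,x,y:cv2.resize(im[y-25:y+25,x-33:x+33],(396,300),interpolation=cv2.INTER_CUBIC)
cv2.imwrite("pics/crop.png",np.vstack([np.hstack([r(a,283,230),r(b,313,193)]),np.hstack([r(a,168,195),r(b,246,310)])]))
hsv=cv2.cvtColor(a,cv2.COLOR_BGR2HSV);print(hsv[236,283],hsv[240,359],hsv[260,283])
s=robot.read_state();R=cv2.Rodrigues(np.array(s["orientation"]))[0];print(R.round(3))
f,cx,cy,Rc,t=cal("wrist");print("cam in tool",(R.T@(-Rc.T@t-s["tool_pos"])).round(4),(R.T@Rc.T).round(3),f)
T=np.array([.456,-.033,.25]); print("to brass", (R.T@(T-s["tool_pos"])*1000).round())
T=np.array([.533,.220,.25]); print("to rod", (R.T@(T-s["tool_pos"])*1000).round())
E
```

```text
[ 18 176 187] [ 19 179 185] [ 15 145 158]
[[-0.903  0.429 -0.   ]
 [ 0.429  0.903 -0.   ]
 [-0.    -0.    -1.   ]]
cam in tool [ 0.0808 -0.0004 -0.1657] [[ 0.    -0.957 -0.292]
 [ 1.     0.    -0.001]
 [ 0.001 -0.292  0.957]] 290.5547298953279
to brass [-426. -434.  -31.]
to rod [-387. -172.  -31.]
```

View pics/crop.png

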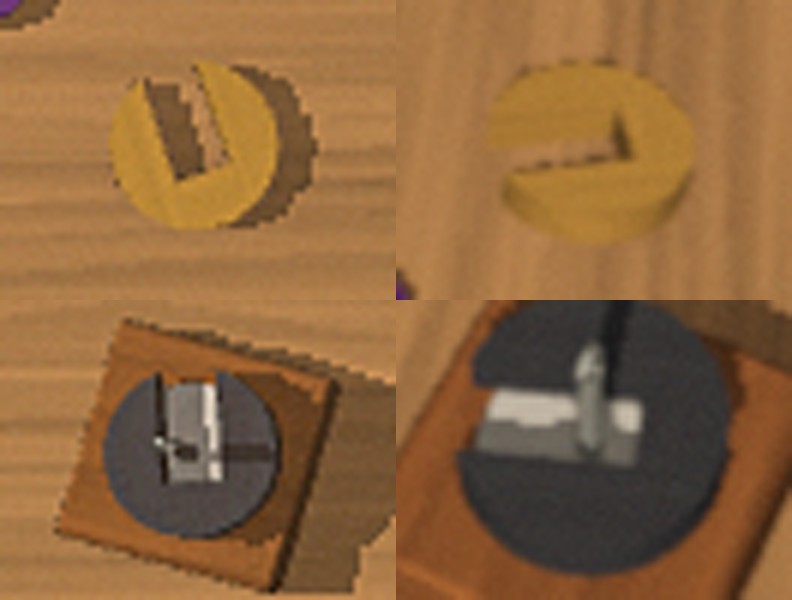

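The crop confirms the choice: the weight at (283,230) is yellow, full size and has an open slot, which points up and slightly left in the picture. The steel weight's slot also points up, toward +x. I'll look at the hanger with the wrist camera on the way.

Call:
{"api": "play_rows", "payload": {
  "increments": "-20 -10 2 0 -1;-60 -30 8 0 -1;-100 -50 15 0 -1;-140 -70 20 0 -1;-180 -90 20 0 -1;-220 -110 20 0 -1;-260 -130 20 0 -1;-300 -152 20 0 -1;-325 -165 20 0 -1;-340 -172 20 0 -1;-340 -172 20 0 -1;-340 -172 20 0 -1;-340 -172 20 0 -1"
}}

```text
t: 1.8
tool_pos: [0.4901, 0.2418, 0.1986]
orientation: [-0.689, -3.065, -0.0]
force: [-0.9, 0.7, -0.0]
opening: 0.0928
gripper_force: 0.0
```

```bash
cat >> h.py <<'E'
def look(name,qs,c="wrist"):
    im=robot.read_camera(c); cv2.imwrite(f"pics/{name}.png",im)
    for q in qs:
        for r in robot.landmark_of(c,q)[:3]: print(c,q,np.round(r["centre"],4),round(r["conf"],2),px(c,r["centre"]).round())
    return im
E
python3 - <<'E'
from h import *
look("w1",["steel_mid","rod"])
s=robot.read_state();print(s["t"],s["tool_pos"],s["orientation"])
E
```

```text
wrist steel_mid [0.5325 0.2218 0.038 ] 0.9 [260. 214.]
wrist rod [0.5283 0.2206 0.0318] 0.92 [257. 209.]
wrist rod [ 0.491  -0.0288  0.0091] 0.15 [ 81. 254.]
1.95 [0.49020375 0.24160455 0.19863029] [-6.88763468e-01 -3.06503016e+00 -1.75214138e-04]
```

View pics/w1.png

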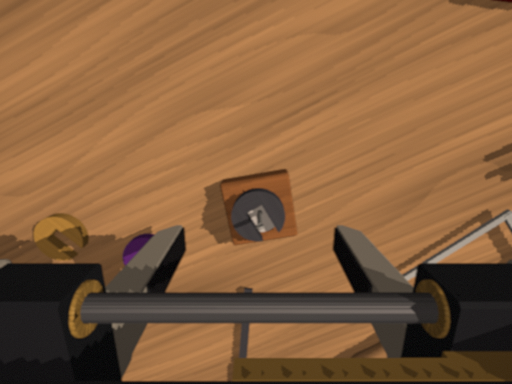

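The hanger shows at (258,213), with its steel slot opening toward the lower right. I'll rectify this view to the plane of the steel weight's top to get its centre and slot angle.

```bash
cat >> h.py <<'E'
def ortho(im,c,x0,y0,z,half=.06,s=4000):
    # rows: x decreasing downward (up=+x), columns: left=+y ; s px per m
    n=int(2*half*s); g=[(0,0),(n,0),(n,n),(0,n)]
    src=np.float32([px(c,[x0+half-v/s,y0+half-u/s,z]) for u,v in g])
    return cv2.warpPerspective(im,cv2.getPerspectiveTransform(src,np.float32(g)),(n,n),flags=cv2.INTER_CUBIC)
E
python3 - <<'E'
from h import *
im=cv2.imread("pics/w1.png")
o=ortho(im,"wrist",.532,.221,.044); cv2.imwrite("pics/o1.png",o)
t=ortho(cv2.imread("pics/top.png"),"top",.532,.221,.044)
cv2.imwrite("pics/o1b.png",np.hstack([cv2.resize(o,(400,400)),cv2.resize(t,(400,400))]))
E
```

```text
(no output)
```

View pics/o1b.png

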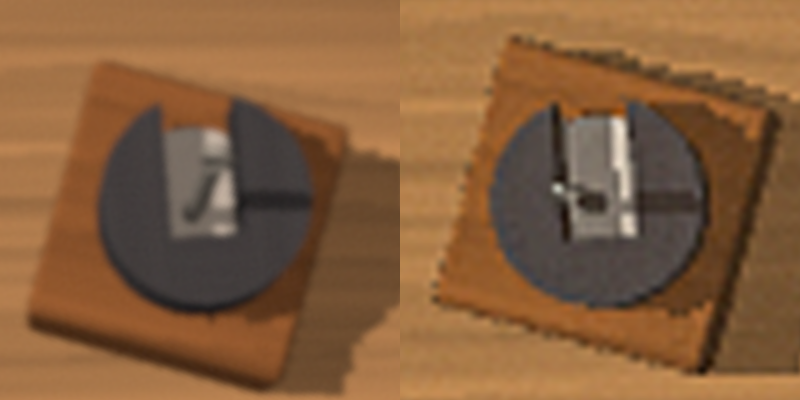

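```bash
python3 - <<'E'
from h import *
for c,u,v,hs in(("top",157,190,(.074,)),("wrist",212,160,(.079,)),("wrist",187,217,(.03,))):
    P=[.532+.06-v/3333.3,.221+.06-u/3333.3,.044]
    for h in hs: print(c,h,back(c,*px(c,P),h).round(4))
s=robot.read_state();R=cv2.Rodrigues(np.array(s["orientation"]))[0]
d=np.radians(17);T=np.array([.458,-.034,.2])+.047*np.array([np.cos(d),np.sin(d),0])
print("phi",np.degrees(np.arctan2(R[1,0],R[0,0])),(R.T@(T-s["tool_pos"])*1000).round())
E
```

```text
top 0.074 [0.5327 0.2275 0.074 ]
wrist 0.079 [0.5301 0.2238 0.079 ]
wrist 0.03 [0.5317 0.2227 0.03  ]
phi 154.6701345475042 [-124. -231.   -1.]
```

Call:
{"api": "play_rows", "payload": {
  "increments": "-4 -8 0 8 -1;-14 -26 0 16 -1;-25 -46 0 24 -1;-35 -66 0 32 -1;-46 -86 0 40 -1;-57 -106 0 48 -1;-67 -126 0 56 -1;-78 -146 0 64 -1;-89 -166 0 72 -1;-100 -186 0 80 -1;-110 -206 0 88 -1;-118 -222 0 96 -1;-124 -231 0 104 -1;-124 -231 0 112 -1;-124 -231 0 120 -1;-124 -231 0 128 -1;-124 -231 0 134 -1;-124 -231 0 138 -1;-124 -231 0 138 -1;-124 -231 0 138 -1"
}}

```text
t: 3.95
tool_pos: [0.5036, -0.0208, 0.1987]
orientation: [-3.108, -0.457, -0.0]
force: [1.1, 0.6, 0.4]
opening: 0.0933
gripper_force: 0.0
```

```bash
python3 - <<'E'
from h import *
im=look("w2",["brass_mid","brass_mouth"])
s=robot.read_state();print(s["t"],s["tool_pos"],s["orientation"],s["q"])
o=ortho(im,"wrist",.458,-.034,.014); t=ortho(cv2.imread("pics/top.png"),"top",.458,-.034,.014)
cv2.imwrite("pics/o2.png",np.hstack([cv2.resize(x,(400,400)) for x in(o,t)]))
E
```

```text
wrist brass_mid [0.535  0.054  0.0107] 0.91 [206. 129.]
wrist brass_mid [ 0.4579 -0.0383  0.0061] 0.64 [261. 207.]
wrist brass_mouth [ 0.4936 -0.0264  0.0072] 0.87 [260. 179.]
wrist brass_mouth [0.5362 0.0862 0.0078] 0.7 [180. 120.]
4.1 [ 0.50359205 -0.02107869  0.1986301 ] [-3.10839382e+00 -4.55400241e-01  5.98698248e-05] [-1.43592058e-01 -1.21470553e-01  1.77732769e+00  4.84781310e-06
  1.48577671e+00  1.13626048e+00]
```

View pics/o2.png

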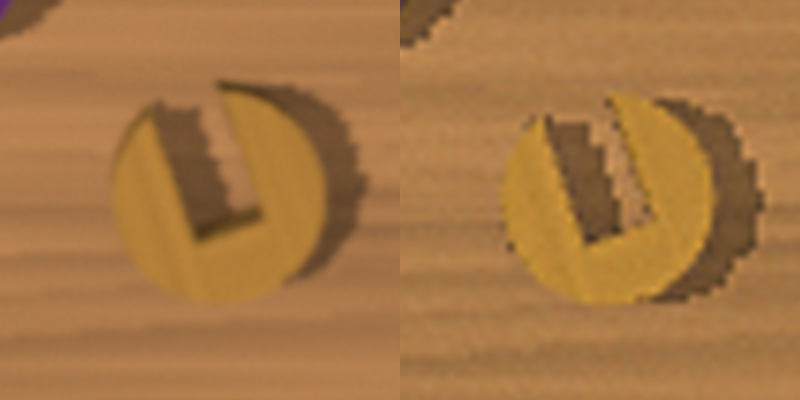

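Both cameras agree: brass weight centre at about (0.459, -0.038), slot at +17.6°, diameter about 64 mm, as it should be. Next I descend and grip.

Call:
{"api": "play_rows", "payload": {
  "increments": "-8 1 5 -1 -1;-20 2 25 -1 -1;-32 3 50 -1 -1;-42 3 80 -1 -1;-48 3 110 -1 -1;-48 3 135 -1 -1;-48 3 155 -1 -1;-48 3 170 -1 -1;-48 3 180 -1 -1;-48 3 187 -1 -1;-48 3 192 -1 -1;-48 3 195 -1 -1;-48 3 195.5 -1 -1;-48 3 195.5 -1 -1",
  "force": 25
}}

```text
t: 5.5
tool_pos: [0.4589, -0.0379, 0.0036]
orientation: [3.104, 0.48, 0.001]
force: [1.0, 0.8, -0.0]
opening: 0.093
gripper_force: 0.0
```

Call:
{"api": "play_rows", "payload": {
  "increments": "0 0 0 0 0;0 0 0 0 0.3;0 0 0 0 0.6;0 0 0 0 1;0 0 0 0 1;0 0 0 0 1;0 0 0 0 1;0 0 0 0 1;0 0 0 0 1",
  "force": 25
}}

```text
t: 6.4
tool_pos: [0.4586, -0.0379, 0.0032]
orientation: [3.105, 0.48, 0.0]
force: [0.1, -0.5, 2.9]
opening: 0.0634
gripper_force: 25.0
```

Call:
{"api": "play_rows", "payload": {
  "increments": "0 0 -2 0 1;0 0 -8 0 1;0 0 -20 0 1;0 0 -40 0 1;0 0 -60 0 1;0 0 -80 0 1;0 0 -98 0 1;0 0 -110 0 1;0 0 -116 0 1;0 0 -117 0 1;0 0 -117 0 1"
}}

```text
t: 7.5
tool_pos: [0.4581, -0.0378, 0.1196]
orientation: [-3.104, -0.48, 0.001]
force: [-0.4, -0.0, -3.4]
opening: 0.0633
gripper_force: 25.0
```

Call:
{"api": "play_rows", "payload": {
  "increments": "3 -4 0 -4 1;9 -14 0 -12 1;18 -27 0 -20 1;27 -41 0 -28 1;36 -55 0 -36 1;45 -69 0 -44 1;55 -83 0 -52 1;64 -97 0 -60 1;73 -111 0 -68 1;82 -125 0 -76 1;91 -139 0 -84 1;101 -153 0 -92 1;110 -167 0 -100 1;119 -181 0 -108 1;128 -195 0 -116 1;136 -207 0 -124 1;142 -216 0 -132 1;146 -222 0 -140 1;148 -225 0 -148 1;148 -225 0 -155 1"
}}

```text
t: 9.5
tool_pos: [0.5307, 0.2216, 0.1184]
orientation: [-0.194, -3.133, 0.001]
force: [-0.7, -0.0, -2.5]
opening: 0.063
gripper_force: 25.0
```

Call:
{"api": "play_rows", "payload": {
  "increments": "0 0 0 -6 1;0 0 0 -10 1;0 0 0 -11 1;0 0 0 -11 1;0 0 0 -11 1;0 0 0 -11 1"
}}

```text
t: 10.1
tool_pos: [0.5315, 0.2213, 0.1199]
orientation: [0.096, -3.14, 0.0]
force: [-0.4, -0.2, -2.8]
opening: 0.0632
gripper_force: 25.0
```

```bash
python3 - <<'E'
from h import *
s=robot.read_state();o=s["orientation"];P=s["tool_pos"];print(s["t"],P,o,np.degrees(2*np.arctan2(o[1],o[0])),s["q"][5],s["opening"])
w=robot.read_camera("wrist");b=robot.read_camera("side")
x,y=px("side",P).astype(int)
z=P[2]-.003+.014
v=[ortho(w,"wrist",P[0],P[1],z,half=.06),cv2.resize(b[y-50:y+50,x-50:x+50],(400,400),interpolation=cv2.INTER_CUBIC)]
cv2.imwrite("pics/p1.png",np.hstack([cv2.resize(k,(400,400)) for k in v]))
E
```

```text
10.1 [0.53150499 0.22127927 0.11988695] [ 9.61366033e-02 -3.13975610e+00  1.58993081e-04] -176.49240193482254 -1.3265648551629605 0.0631958339732881
```

View pics/p1.png

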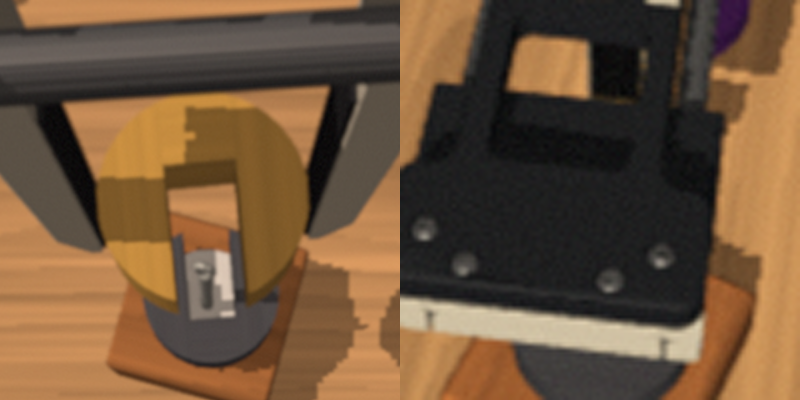

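The weight is held centred, with its slot facing -x. The rod's eye shows at about (205,268) and its foot at (207,305). I'll check the rod's position relative to the weight.

```bash
python3 - <<'E'
from h import *
P=robot.read_state()["tool_pos"]; z=P[2]+.011
f=lambda u,v,h:back("wrist",*px("wrist",[P[0]+.06-v/3333.3,P[1]+.06-u/3333.3,z]),h).round(4)
print("disc",f(203,199,z)); print("eye",f(205,262,.079),f(205,272,.074)); print("foot",f(207,307,.03))
print("steel L/R at 44",f(145,305,.044),f(278,305,.044),"bottom",f(210,362,.044),"slot edges",f(180,235,.044),f(236,235,.044))
E
```

```text
disc [0.5319 0.2204 0.1311]
eye [0.534  0.2212 0.079 ] [0.5319 0.2213 0.074 ]
foot [0.5314 0.2215 0.03  ]
steel L/R at 44 [0.5279 0.2503 0.044 ] [0.5279 0.1879 0.044 ] bottom [0.5012 0.2198 0.044 ] slot edges [0.5608 0.2339 0.044 ] [0.5608 0.2076 0.044 ]
```

The weight lines up with the rod to within 1 mm. Lowering it now.

Call:
{"api": "play_rows", "payload": {
  "increments": "0 0 2 0 1;0 0 8 0 1;0 0 16 0 1;0 0 26 0 1;0 0 36 0 1;0 0 46 0 1;0 0 54 0 1;0 0 60 0 1;0 0 64 0 1;0 0 67 0 1;0 0 69 0 1;0 0 70 0 1;0 0 70 0 1;0 0 70 0 1"
}}

```text
t: 11.6
tool_pos: [0.5319, 0.2214, 0.0505]
orientation: [-0.098, 3.14, 0.0]
force: [-0.1, -0.2, -2.2]
opening: 0.0633
gripper_force: 25.0
```

Call:
{"api": "play_rows", "payload": {
  "increments": "0 0 0.5 0 1;0 0 1 0 1;0 0 1.5 0 1;0 0 2 0 1;0 0 2 0 1;0 0 2 0 1"
}}

```text
t: 12.2
tool_pos: [0.5316, 0.2213, 0.0481]
orientation: [0.098, -3.14, 0.0]
force: [-0.3, 0.3, -2.2]
opening: 0.0633
gripper_force: 25.0
```

Call:
{"api": "play_rows", "payload": {
  "increments": "0 0 0.3 0 1;0 0 0.6 0 1;0 0 0.6 0 1;0 0 0.6 0 1"
}}

```text
t: 12.6
tool_pos: [0.5316, 0.2213, 0.0475]
orientation: [0.098, -3.14, -0.0]
force: [-1.6, 0.7, -2.9]
opening: 0.0631
gripper_force: 25.0
```

Call:
{"api": "play_rows", "payload": {
  "increments": "0 0 0.3 0 1;0 0 0.5 0 1;0 0 0.5 0 1;0 0 0.5 0 1"
}}

```text
t: 13.0
tool_pos: [0.5317, 0.2213, 0.0473]
orientation: [-0.098, 3.14, 0.0]
force: [-1.9, -0.9, -0.0]
opening: 0.0632
gripper_force: 25.0
```

Call:
{"api": "play_rows", "payload": {
  "increments": "0 0 0.3 0 1;0 0 0.3 0 1;0 0 0.3 0 1"
}}

```text
t: 13.3
tool_pos: [0.5318, 0.2214, 0.0473]
orientation: [-0.098, 3.14, 0.0]
force: [-3.8, -1.2, 5.8]
opening: 0.0632
gripper_force: 25.0
```

Contact: the vertical force went from -2.2 N to +5.8 N. I'll open gently, then retreat straight up.

Call:
{"api": "play_rows", "payload": {
  "increments": "0 0 -0.2 0 0.2;0 0 -0.2 0 0.1;0 0 -0.2 0 0;0 0 -0.2 0 -0.3;0 0 -0.2 0 -0.6;0 0 -0.2 0 -1;0 0 -0.2 0 -1;0 0 -0.2 0 -1;0 0 -0.2 0 -1",
  "force": 5
}}

```text
t: 14.2
tool_pos: [0.5316, 0.2213, 0.0468]
orientation: [0.098, -3.14, -0.0]
force: [0.0, -0.1, -0.4]
opening: 0.0922
gripper_force: 0.0
```

Call:
{"api": "play_rows", "payload": {
  "increments": "0 0 -3 0 -1;0 0 -10 0 -1;0 0 -25 0 -1;0 0 -45 0 -1;0 0 -70 0 -1;0 0 -95 0 -1;0 0 -120 0 -1;30 0 -140 0 -1;60 0 -150 0 -1;60 0 -150 0 -1;60 0 -150 0 -1"
}}

```text
t: 15.3
tool_pos: [0.4723, 0.2179, 0.1986]
orientation: [-0.099, 3.137, 0.001]
force: [0.6, 0.4, -0.4]
opening: 0.0929
gripper_force: 0.0
```

```bash
python3 - <<'E'
from h import *
w=robot.read_camera("wrist");b=robot.read_camera("side");s=robot.read_state();print(s["t"],s["tool_pos"],s["opening"])
x,y=px("side",[.532,.221,.05]).astype(int)
v=[ortho(w,"wrist",.532,.221,.058),b[y-50:y+50,x-50:x+50]]
cv2.imwrite("pics/f.png",np.hstack([cv2.resize(k,(400,400),interpolation=cv2.INTER_CUBIC) for k in v]))
E
```

```text
15.4 [0.47231332 0.21755716 0.19720376] 0.09295183169714274
```

View pics/f.png

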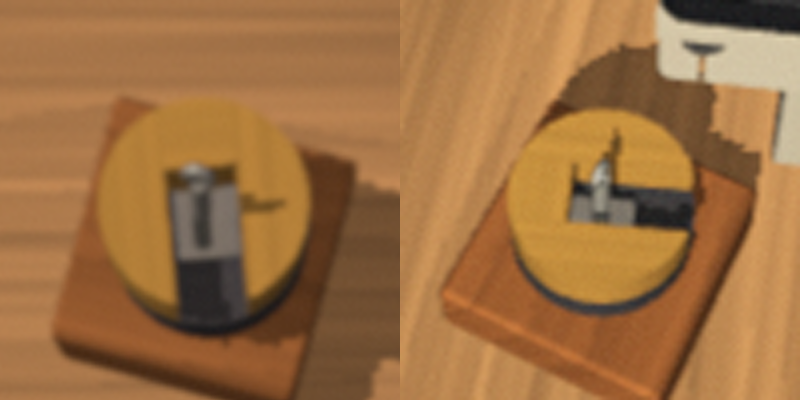

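The brass weight lies flat on the steel one and concentric with it. The rod stands in its slot near (600,190) in the side view, and the slot opens opposite to the steel one. I'm handing the job in.

```bash
python3 -c "
from plant import robot
print(robot.close_job())"
```

```text
the job is handed in; nothing more can be done
None
```

The brass slotted weight lies flat on the steel weight, with the rod in its slot and the slot facing the opposite way from the steel one's; the job is handed in at about 15.4 s of the 32 s allowed.

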